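Hold the hidden bolt head of the vegetable cutter

TASK

On the vegetable cutter, push the sliding cover by its upright tab along its rail until it clicks into its spring detent at the open end. Then reach down into the narrow gap behind the bracket, pinch the hidden hex bolt head across its flats and hold it firmly so that it stops turning and a workmate can tighten the lever nut; finish while still gripping the head. Leave the cover open and the other kitchen things as they stand.

Things in the scene. Friction and masses are not known exactly. Their poses are not given: they have to be found in the camera images.
- machine: fixed vegetable cutter: white housing with a drum (140 across, top at z 187, centred x 150 y -85) on a 330 x 360 foot plate, upright steel bracket on the robot's side, narrow gap between them. Origin: on the table, right under the bolt head. z up; x = bolt axis, from bracket through gap to housing; y = the way the cover opens
- gap_mouth (a point): top of the gap, right above the bolt head, axes as the machine's. Gap 46 wide: x -23 to +23 (bracket 6 thick, then open in front; housing wall behind). Bracket and housing tops are level with this point, 122 above the table; gap bottom 102 below it. Bracket spans y -75 to +195; the gap's ends are open
- cover (a joint): position of the sliding cover, m along machine +y: 0 = closed (over the bolt head), 0.12 = fully open. About 2 N of friction; starts between 0 and 0.04. From 0.107 a spring plunger resists (about 12 N to push past); past 0.114 it snaps the cover on to its stop at 0.12 and keeps it there
- cover_tab (a point): centre of the cover's upright tab: 40 along machine x, 10 thick along machine y, 30 tall, on a flat aluminium plate whose top is 15 below this point. The plate spans machine x -34 to +46, and y -100 to +10 from the tab; fully open, its edge is 70 from the bolt axis. Tab centre: machine x 5, y 50 + cover position, z 144
- hex_head: hex bolt head, dark steel, 24 across flats, 18 long along its x (the bolt axis), mid-width in the gap. Origin at its centre, 100 above the table, 22 below the bracket's top. A round collar 20 across joins it to the bracket. At bolt angle 0 two flats are upright, facing machine +y and -y; closing fingers square it up if it is a little turned
- clamp_bolt (a joint): bolt angle, rad about machine +x, 0 = two flats upright. Starts between -0.35 and -0.02. The lever nut fixed to its front end (before the bracket; 75 lever with black ball towards machine -y, level at 0) sags and turns bolt and head slowly in the positive direction, about 0.012 rad/s, until held; heavily damped
- cup: small steel cup, 60 across, 60 tall, stands on the housing; leave it alone
- brush: pastry brush, 150 long, lying on the housing; leave it alone
- bowl: steel bowl, 200 across, 80 tall; leave it alone
- wrench: open wrench, 170 long, lying on the table; leave it alone
- oil: tall oil bottle, 72 across, 220 tall; leave it alone
- jar: glass jar with lid, 70 across, 90 tall; leave it alone
- ladle: steel spoon, 260 long, lying on the table; leave it alone

How it is judged:
By the outcome, as a careful person would: the job done as asked, in the order asked, and still so for the second after the job is handed in, while the arm keeps its last pose, push and grip.
It also fails if it takes over 51 s, if anything falls off the work surface, if the arm or the gripper's body presses on something with over 40 N, if the wrist force passes 120 N, or if a joint passes its speed limit or range.

ROBOT

A 6-joint arm with a two-finger parallel gripper is mounted at the origin on the work surface. World frame = base frame: x ahead of the robot, y to its left, z up, the work surface at z = 0. Lengths are in mm, angles in rad, forces in N, time in s.
With the tool pointing down it reaches from about 325 to 900 mm from the base axis. Payload 6.1 kg.
Tool frame: the origin (TCP) lies between the finger pads; the fingertips stand 17 mm ahead of it and the grasp point (between the pads) lies 2 mm behind it; z points along the fingers, y is the line along which they close (so a half turn about z gives the same grasp; the last joint's range is limited). The gripper opens to 87 mm and grips with 3 to 60 N. Pads are 19 mm wide; open, the fingers measure 117 mm over their backs; the gripper's body (75 mm by 190 mm) begins 51 mm behind the grasp point.
Start: joints at [-1.292, 0.22, 1.526, -0, 1.395, -0.126], TCP at [246.139, -574.484, 239.538] pointing down, gripper open.
Joint ranges: [-2.98, 2.98], [-0.91, 2.08], [0.09, 2.57], [-1.24, 4.39], [0.2, 2.65], [-2.68, 2.68]. Speed limits (rad/s): [2.57, 2.57, 3.01, 3.14, 3.14, 3.14].

INTERFACE

Orientations are given as a rotation vector (axis times angle).
In Python, from workcell import robot gives the robot as it stands.
- The arm moves only by the tool move_arm, never from a script. Its argument "motion" is text: rows parted by semicolons, each of 7 numbers parted by spaces: the shift along the tool's x, y, z scaled (see below), then the turn, a rotation vector about the tool's x, y, z scaled (see below), then the closure in counts, from 0 (fully open) to 255 (shut). In form: tx ty tz rx ry rz fingers; .... A call has 1 to 20 rows; each row shifts and turns the commanded pose from where the row before left it, along the tool's axes as they then stand; what a row does not reach is not made up. The controller multiplies each number of a shift by 0.04 m and each number of a turn by 0.1 rad. A row lasts 1/10 s, in which the tool goes at most 50 mm and 8.59 degrees, less where a joint would pass 70% of its speed; a pose out of reach is approached as far as the arm can. A call with a number of a shift or a turn outside -1 to 1 is refused whole. A call with a gripper value outside its range is refused whole. The fingers move at their own pace and stop on an object; "squeeze" is the grip in N (left out, the last holds). Time passes only in rows, so rows that do not move let the fingers close. It gives the time, the measured TCP pose, the force, the opening and the grip force at its end, in the units of the state.
- robot.get_state(): the state, without advancing time (a new reading comes with each control period).
- robot.camera(name): name is "side" or "top" or "wrist"; returns a dict with "img" (420x560x3 uint8, blue, green, red), "camera_matrix" (3x3 intrinsics, pixels), "R" (3x3) and "t" (3): a world point X has camera coordinates R X + t. Camera axes: x right, y down, z forward; pixel columns grow to the right and rows downward; lengths in mm; the calibration is good to about 2 mm. The wrist camera is an equidistant fisheye: a pixel r from the principal point sees the ray r / f radians off the axis. A picture is of the moment at which its call begins. There is no depth.
- robot.sign_off(): hands the job in; it is judged then, once.
The state is a dict: "t": time; "q": joint angles; "qd": joint speeds; "joint_torque": joint torques, N m; "position": TCP position; "orientation": TCP orientation; "ft_force": force on the tool from outside, world axes, zero at the start; "torque": the same for the moment, N m; "opening": finger opening in mm; "gripper_force": force on a finger pad.
Only numpy, scipy, OpenCV 4.12 (cv2) and the standard library are available. Lean on these libraries where they do the work, as an engineer would, in place of code of your own. Each camera call takes 0.05 s, during which the arm holds its last target. There are 200 camera calls.

## Working session

There is one attempt and no reset: what is moved stays moved. The work goes in short steps, Python scripts to look and compute and a tool call to move; the robot and the scene stay as the last step left them, time stands still between calls to the robot, and variables do not carry over. Pictures are saved under pics/ and viewed, at most 10 in all, crops included, and the job is handed in when it is done.

Besides the shell and the picture viewer there is one more tool, called after "Request:" by a JSON object that holds its "op" and its "data". move_arm: Moves the arm, as the interface text tells. Shifts and turns lie within -1 to 1; 1 stands for 0.04 m of shift or 0.1 rad of turn. Its arguments: {"type":"object","properties":{"motion":{"type":"string"},"squeeze":{"type":"number"}},"required":["motion"]}

```bash
mkdir -p pics; ls; python3 - <<'E'
from workcell import robot
import cv2,pickle
d={}
for n in("side","top","wrist"):
    c=robot.camera(n);d[n]=c;cv2.imwrite(f"pics/{n}0.png",c["img"]);print(n,c["camera_matrix"].tolist(),c["R"].tolist(),c["t"].tolist() if hasattr(c["t"],'tolist') else c["t"])
pickle.dump(d,open("d0.pkl","wb"))
s=robot.get_state();print(s)
E
```

```text
pics
side [[388.2467876851547, 0.0, 283.4179670959406], [0.0, 388.2467876851547, 207.2118812078239], [0.0, 0.0, 1.0]] [[-0.897867454201275, -0.44026486175720003, -0.0009413756075531889], [-0.3479895879837269, 0.7109896601872301, -0.6110621488537502], [0.2696985008134767, -0.5483252270402671, -0.7915820640023387]] [437.6748068272678, 281.8019135197557, 1068.8746897541466]
top [[517.5194449609185, 0.0, 276.93237644878707], [0.0, 517.5194449609185, 210.1908789459176], [0.0, 0.0, 1.0]] [[-0.02902142822687691, -0.9994405197417172, -0.016625408328171824], [-0.9948313418265023, 0.03049870419372974, -0.0968526218653072], [0.09730548814611152, 0.013728675861479817, -0.9951598692852005]] [-28.372334636128404, 520.2901127304277, 1806.8781461099522]
wrist [[325.19226210127806, 0.0, 278.8982252394571], [0.0, 325.19226210127806, 209.2696622305658], [0.0, 0.0, 1.0]] [[0.393428205992288, -0.9193524314892411, -0.0023137511776130278], [-0.8870636411003283, -0.3802692750863488, 0.2617505970635641], [-0.24152089633718915, -0.10092762327591463, -0.9651327740224955]] [-622.5549324361647, -31.6247399902643, 389.9748106952822]
{'t': 0.15, 'q': array([-1.29211770e+00,  2.21061179e-01,  1.52736189e+00,  4.21104707e-05,
        1.39472871e+00, -1.26059184e-01]), 'qd': array([ 0.00154602, -0.00214489, -0.00211921, -0.00026678, -0.00120072,
        0.00065435]), 'joint_torque': array([ 1.14099508e-03, -4.95188642e+01, -3.87883365e+01,  7.01325014e-02,
        5.30726288e-02, -8.82741074e-05]), 'position': array([ 246.01402087, -574.03696453,  238.67132196]), 'orientation': array([-3.07595917e+00, -6.31105650e-01,  1.21720808e-04]), 'ft_force': array([ 1.02159596, -0.43850028, -0.79266937]), 'torque': array([-0.04347056,  0.01962592, -0.02911602]), 'gripper_force': 0.0, 'opening': 87.35256252304072}
```

View pics/top0.png

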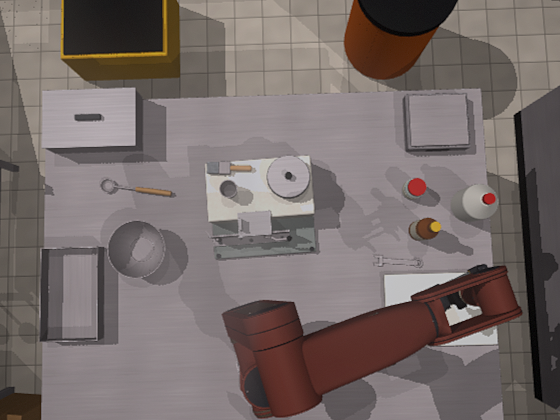

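View pics/side0.png

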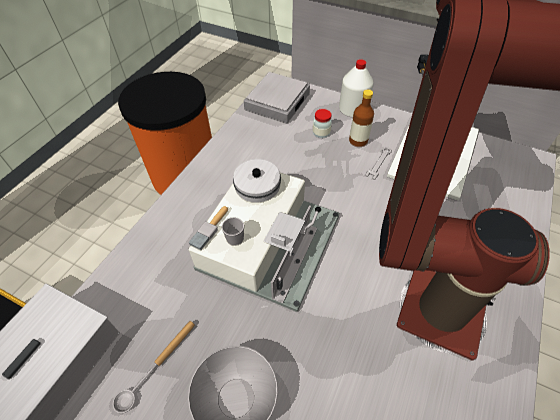

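```bash
python3 - <<'E'
import cv2
a=cv2.imread("pics/top0.png")[145:265,195:330];cv2.imwrite("pics/top0c.png",cv2.resize(a,None,fx=5,fy=5,interpolation=cv2.INTER_CUBIC)[:600,:675])
a=cv2.imread("pics/side0.png")[150:310,180:350];cv2.imwrite("pics/side0c.png",cv2.resize(a,None,fx=3.75,fy=3.75,interpolation=cv2.INTER_CUBIC))
E
```

```text
(no output)
```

View pics/top0c.png

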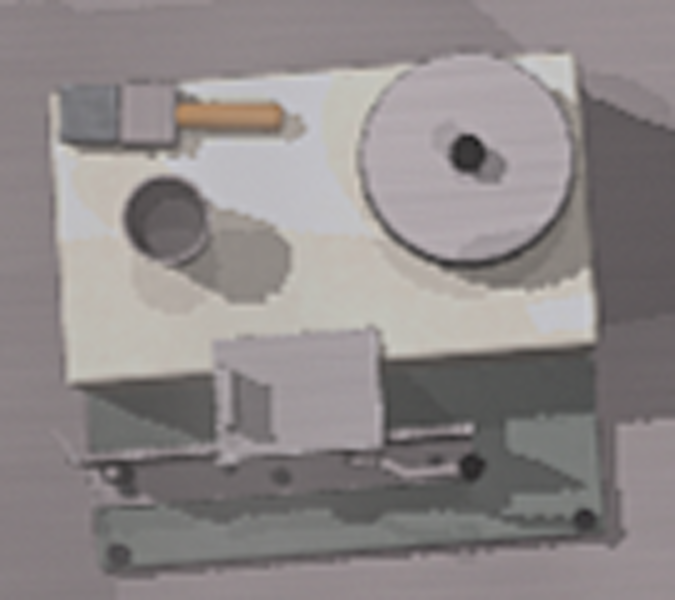

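View pics/side0c.png

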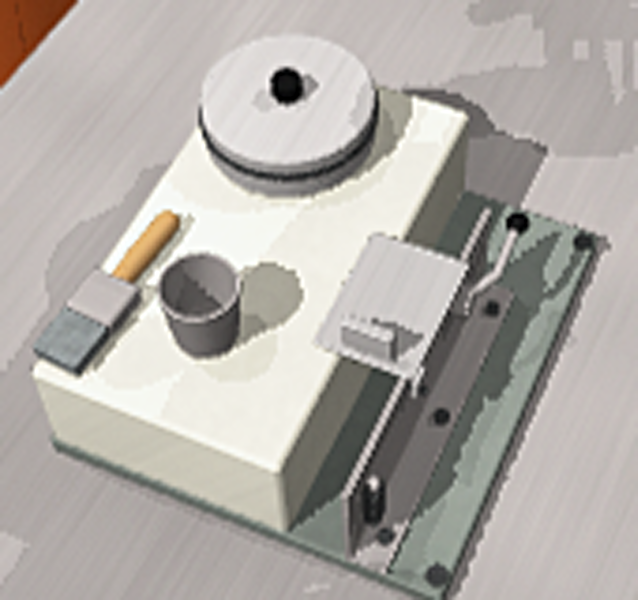

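```bash
cat > h.py <<'E'
import numpy as np,pickle,cv2
from scipy.optimize import least_squares
def proj(c,P):
    p=np.asarray(c["R"])@np.asarray(P,float)+np.asarray(c["t"]);q=np.asarray(c["camera_matrix"])@p
    return q[:2]/q[2]
def M(v,m):
    c,s=np.cos(v[2]),np.sin(v[2]);return [v[0]+c*m[0]-s*m[1],v[1]+s*m[0]+c*m[1],m[2]]
E
python3 - <<'E'
from h import *
d=pickle.load(open("d0.pkl","rb"))
T=lambda u,v:(195+(u+.5)/5-.5,145+(v+.5)/5-.5)
S=lambda u,v:(180+(u+.5)/3.75-.5,150+(v+.5)/3.75-.5)
def pts(c):
    y=50+c
    return [("top",(150,-85,187),T(466,159)),("side",(150,-85,187),S(290,100)),
 ("top",(-26,195,122),T(80,460)),("top",(-26,-75,122),T(473,430)),
 ("side",(-26,195,122),S(350,495)),("side",(-26,-75,122),S(488,210)),
 ("top",(46,y+10,129),T(213,341)),("top",(46,y-100,129),T(379,328)),("top",(-34,y-100,129),T(383,446)),("top",(-34,y+10,129),T(222,462)),
 ("side",(46,y+10,129),S(316,343)),("side",(46,y-100,129),S(371,234)),("side",(-34,y-100,129),S(468,260)),("side",(-34,y+10,129),S(421,376))]
f=lambda v:np.concatenate([proj(d[n],M(v,m))-np.array(p) for n,m,p in pts(v[3])])
r=least_squares(f,[600,0,0,10],x_scale=[10,10,.1,10],loss="soft_l1");print(r.x);print(np.round(f(r.x).reshape(-1,2),1).tolist())
v=r.x
from scipy.spatial.transform import Rotation as R
print("tab",M(v,(5,50+v[3],144)),"mouth",M(v,(0,0,122)))
print(R.from_rotvec([-3.07595917e+00, -6.31105650e-01,0]).as_matrix().round(3).tolist())
E
```

```text
[ 4.62869094e+02 -8.37527815e+00  5.50545717e-02  3.43440608e+01]
[[0.1, -1.5], [-0.7, -6.0], [-1.8, 0.6], [0.2, -0.3], [0.0, 0.6], [0.6, -0.6], [-0.2, 0.2], [-0.6, 0.0], [0.6, 0.3], [-0.2, -0.1], [-0.2, -0.5], [1.2, -1.2], [1.3, 0.6], [-0.9, 0.5]]
tab [np.float64(463.2203374417948), np.float64(76.11612504788405), 144] mouth [np.float64(462.86909377817767), np.float64(-8.37527815429728), 122]
[[0.919, 0.394, -0.0], [0.394, -0.919, 0.002], [0.0, -0.002, -1.0]]
```

Request:
{"op": "move_arm", "data": {"motion": "0 0 -0.5 0 0 0.875 255;0 0 -0.5 0 0 0.875 255;0 0 -0.5 0 0 0.875 255;0 0 -0.5 0 0 0.875 255;0.4 -0.93 0 0 0 0 255;0.4 -0.93 0 0 0 0 255;0.4 -0.93 0 0 0 0 255;0.4 -0.93 0 0 0 0 255;0.4 -0.93 0 0 0 0 255;0.4 -0.93 0 0 0 0 255;0.4 -0.93 0 0 0 0 255;0.4 -0.93 0 0 0 0 255;0.4 -0.93 0 0 0 0 255;0.4 -0.93 0 0 0 0 255;0.4 -0.93 0 0 0 0 255;0.4 -0.93 0 0 0 0 255;0.4 -0.93 0 0 0 0 255;0.4 -0.93 0 0 0 0 255;0.4 -0.93 0 0 0 0 255;0.3 -0.93 0 0 0 0 255", "squeeze": 20}}

```text
t: 2.15
position: [465.4, 35.4, 319.4]
orientation: [-3.14, -0.086, -0.0]
ft_force: [0.9, 0.0, -0.8]
opening: 0.5
gripper_force: 0.0
```

```bash
python3 - <<'E'
from workcell import robot
import cv2,pickle
from scipy.spatial.transform import Rotation as R
c=robot.camera("wrist");cv2.imwrite("pics/w1.png",c["img"]);pickle.dump(c,open("w1.pkl","wb"))
s=robot.get_state();print(s['t'],s['position'],R.from_rotvec(s['orientation']).as_matrix().round(3).tolist(),s['ft_force'],s['opening'],s['q'].round(2))
E
```

```text
2.2 [465.94589277  40.2358794  319.30187656] [[0.998, 0.058, 0.001], [0.058, -0.998, 0.004], [0.001, -0.004, -1.0]] [-2.59440417  3.4667756  -0.57654252] 0.5442799865315714 [-0.09 -0.21  1.81  0.    1.54  1.43]
```

View pics/w1.png

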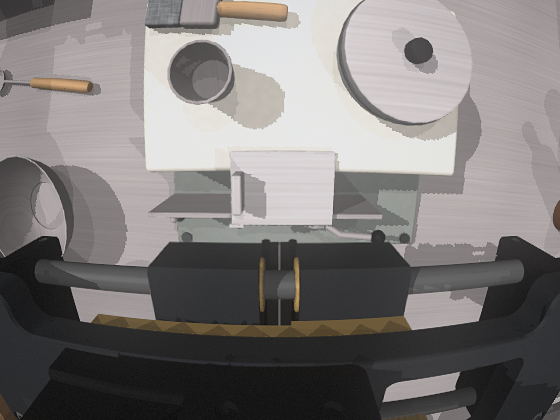

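```bash
cat >> h.py <<'E'
def fish(c,P):
    p=np.asarray(c["R"])@np.asarray(P,float)+np.asarray(c["t"]);K=np.asarray(c["camera_matrix"])
    r=np.hypot(p[0],p[1]);a=np.arctan2(r,p[2]);return K[:2,2]+K[0,0]*a*p[:2]/r
E
python3 - <<'E'
from h import *
c=pickle.load(open("w1.pkl","rb"))
v0=np.array([462.87,-8.38,.0551,34.3])
def f(v):
    y=50+v[3]
    o=[(46,y+10,129),(46,y-100,129),(-34,y-100,129),(-34,y+10,129)];p=[(231,151),(335,151),(333,224),(230,229)]
    return np.concatenate([fish(c,M(v,a))-np.array(b) for a,b in zip(o,p)])
print(f(v0).round(1))
r=least_squares(lambda w:f([w[0],w[1],v0[2],v0[3]]),v0[:2]);print(r.x,r.fun.round(1))
for m in [(23,0,122),(-26,-75,122),(-26,195,122),(5,84.3,159)]:print(m,fish(c,M(v0,m)))
E
```

```text
[ 0.1  1.3  2.1  1.5  1.2  1.8  3.6 -3.1]
[463.2537307   -6.47655141] [-1.7  0.9  0.3  1.  -0.4  1.4  1.8 -3.5]
(23, 0, 122) [320.8702863  173.02318363]
(-26, -75, 122) [384.28749883 216.78546702]
(-26, 195, 122) [149.39193465 216.74621337]
(5, 84.3, 159) [238.10636644 197.28222089]
```

Request:
{"op": "move_arm", "data": {"motion": "0 0 0.9 0 0 0 255;0 0 0.9 0 0 0 255;0 0 0.9 0 0 0 255;0 0 0.9 0 0 0 255;0 0 0.5 0 0 0 255;0 0 0 0 0 0 255;0 -0.25 0 0 0 0 255;0 -0.25 0 0 0 0 255;0 -0.25 0 0 0 0 255;0 -0.25 0 0 0 0 255;0 -0.25 0 0 0 0 255;0 -0.25 0 0 0 0 255;0 -0.25 0 0 0 0 255;0 -0.25 0 0 0 0 255"}}

```text
t: 3.6
position: [460.8, 114.4, 155.6]
orientation: [3.14, 0.086, 0.0]
ft_force: [1.6, -2.3, 1.0]
opening: 0.3
gripper_force: 1.3
```

Request:
{"op": "move_arm", "data": {"motion": "0 -0.15 0 0 0 0 255;0 -0.15 0 0 0 0 255;0 -0.15 0 0 0 0 255;0 -0.1 0 0 0 0 255;0 -0.1 0 0 0 0 255;0 0 0 0 0 0 255"}}

```text
t: 4.2
position: [459.5, 137.5, 155.6]
orientation: [3.136, 0.086, -0.0]
ft_force: [0.5, -11.0, 1.9]
opening: 0.5
gripper_force: 5.5
```

Request:
{"op": "move_arm", "data": {"motion": "0 -0.05 0 0 0 0 255;0 -0.05 0 0 0 0 255;0 -0.05 0 0 0 0 255;0 0 0 0 0 0 255"}}

```text
t: 4.6
position: [458.7, 145.3, 155.3]
orientation: [-3.14, -0.085, 0.002]
ft_force: [-0.4, -0.2, 1.0]
opening: 0.8
gripper_force: 0.0
```

Request:
{"op": "move_arm", "data": {"motion": "0 -0.05 0 0 0 0 255;0 -0.05 0 0 0 0 255;0 0 0 0 0 0 255"}}

```text
t: 4.9
position: [458.5, 148.4, 155.2]
orientation: [3.137, 0.087, -0.002]
ft_force: [0.9, -8.2, 0.6]
opening: 0.6
gripper_force: 3.7
```

Request:
{"op": "move_arm", "data": {"motion": "0 0.3 0 0 0 0 255;0 0 -0.6 0 0 0 200;0 0 -0.9 0 0 0 108;0 0 -0.9 0 0 0 108;0 0.9 0 0 0 0 108;0 0.9 0 0 0 0 108;0 0.9 0 0 0 0 108;-0.1 0.9 0 0 0 0 108;0 0 0 0 0 0 108;0 0 0 0 0 0 108;0 0 0 0 0 0 108"}}

```text
t: 6.0
position: [463.2, -5.8, 251.4]
orientation: [-3.139, -0.087, 0.0]
ft_force: [-0.2, -0.3, -0.2]
opening: 49.9
gripper_force: 0.0
```

```bash
python3 - <<'E'
from workcell import robot
from h import *
from scipy.spatial.transform import Rotation as R
c=robot.camera("wrist");pickle.dump(c,open("w2.pkl","wb"));t=robot.camera("top");cv2.imwrite("pics/t2.png",t["img"])
a=cv2.resize(c["img"][130:330,150:430],None,fx=2.8,fy=2.8,interpolation=cv2.INTER_CUBIC);cv2.imwrite("pics/w2.png",a)
s=robot.get_state();print(s['t'],s['position'],R.from_rotvec(s['orientation']).as_matrix().round(3).tolist(),s['ft_force'],s['opening'])
v=[463.1,-7.6,.055]
for m in [(9,0,112),(-9,0,112),(0,12,112),(23,0,122),(-23,0,122),(-26,-75,122),(-26,195,122),(46,70,129),(-34,70,129)]:
    p=fish(c,M(v,m));print(m,p.round(1),((p-[150,130])*2.8).round())
E
```

```text
6.1 [463.30604419  -5.47502964 251.45322089] [[0.998, 0.056, -0.0], [0.056, -0.998, 0.001], [-0.0, -0.001, -1.0]] [ 0.93362714 -0.26213042  0.4461409 ] 50.19633101753759
(9, 0, 112) [282.5 192.9] [371. 176.]
(-9, 0, 112) [282.4 212.3] [371. 231.]
(0, 12, 112) [269.1 202.7] [334. 204.]
(23, 0, 122) [282.6 179.4] [371. 138.]
(-23, 0, 122) [282.5 230.5] [371. 281.]
(-26, -75, 122) [364.4 233.1] [600. 289.]
(-26, 195, 122) [ 89.2 230.8] [-170.  282.]
(46, 70, 129) [199.1 154.5] [138.  69.]
(-34, 70, 129) [204.4 244.2] [152. 320.]
```

View pics/w2.png

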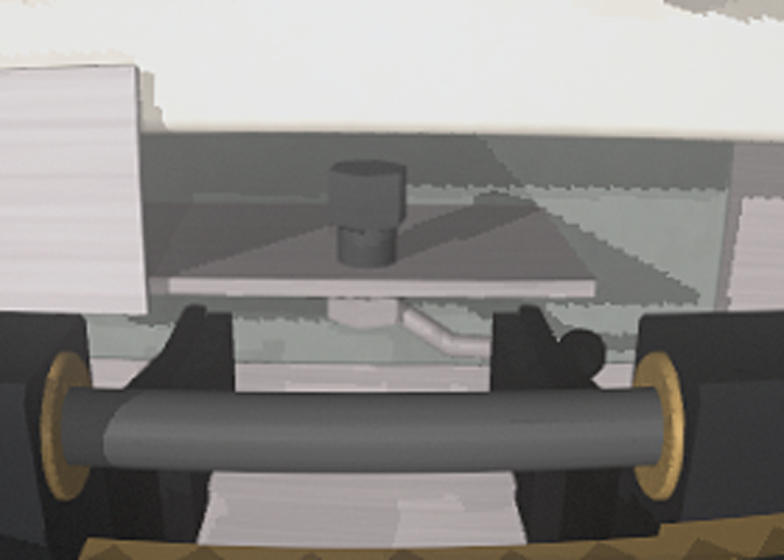

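Request:
{"op": "move_arm", "data": {"motion": "0.03 0.01 0.7 0 0 0 108;0 0 0.7 0 0 0 108;0 0 0.6 0 0 0 108;0 0 0.5 0 0 0 108;0 0 0.4 0 0 0 108;0 0 0.4 0 0 0 108;0 0 0.3 0 0 0 108;0 0 0.24 0 0 0 108;0 0 0 0 0 0 108;0 0 0 0 0 0 108"}}

```text
t: 7.1
position: [464.8, -6.7, 98.2]
orientation: [-3.14, -0.087, -0.0]
ft_force: [-0.8, 0.4, -0.6]
opening: 50.3
gripper_force: 0.0
```

Free descent; close gently first.

Request:
{"op": "move_arm", "data": {"motion": "0 0 0 0 0 0 150;0 0 0 0 0 0 165;0 0 0 0 0 0 175;0 0 0 0 0 0 185;0 0 0 0 0 0 200;0 0 0 0 0 0 255;0 0 0 0 0 0 255;0 0 0 0 0 0 255;0 0 0 0 0 0 255;0 0 0 0 0 0 255", "squeeze": 25}}

```text
t: 8.1
position: [464.8, -7.4, 98.2]
orientation: [3.139, 0.086, 0.001]
ft_force: [-1.4, -5.2, 1.6]
opening: 24.8
gripper_force: 24.3
```

Request:
{"op": "move_arm", "data": {"motion": "0 0.02 0 0 0 0 255;0 0 0 0 0 0 255;0 0 0 0 0 0 255;0 0 0 0 0 0 255;0 0 0 0 0 0 255;0 0 0 0 0 0 255;0 0 0 0 0 0 255;0 0 0 0 0 0 255;0 0 0 0 0 0 255;0 0 0 0 0 0 255", "squeeze": 50}}

```text
t: 9.1
position: [464.8, -7.5, 98.2]
orientation: [-3.14, -0.086, -0.001]
ft_force: [-0.3, -0.5, 5.6]
opening: 24.0
gripper_force: 48.5
```

```bash
python3 - <<'E'
from workcell import robot
from h import *
c=robot.camera("wrist")
cv2.imwrite("pics/w3.png",cv2.resize(c["img"][100:340,100:460],None,fx=2.2,fy=2.2,interpolation=cv2.INTER_CUBIC))
s=robot.get_state();print(s['t'],s['position'],s['ft_force'],s['torque'],s['opening'],s['gripper_force'])
E
```

```text
9.15 [464.81621958  -7.48863101  98.16734596] [-0.91684227 -0.60174694  5.14969711] [-0.04386378  0.16066845  0.00636246] 24.05960188517575 48.54893313953653
```

View pics/w3.png

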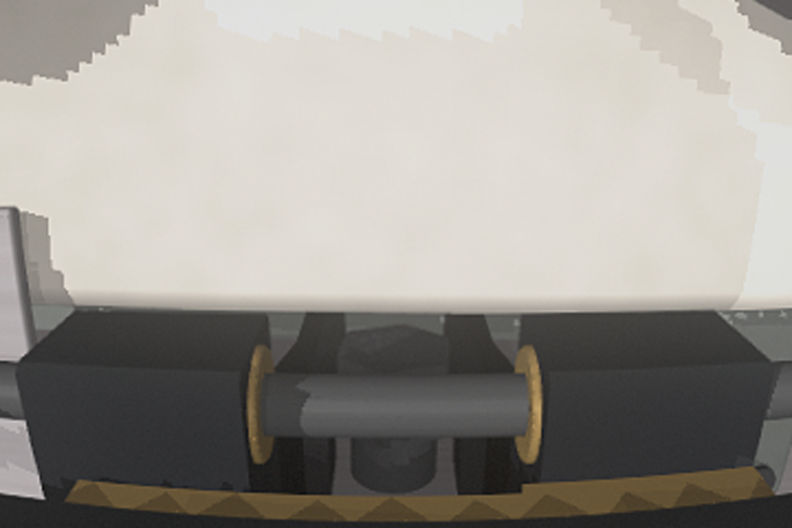

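The opening is 24.0 mm, so the head is squared and held across its flats at 48 N. The picture shows the head at about (395, 350) between the fingers, with the cover's edge still at the far left, in the open position.

```bash
python3 -c "
from workcell import robot
print(robot.sign_off())"
```

```text
the job is handed in; nothing more can be done
None
```

The cover is pushed open into its detent, the hex bolt head is gripped across its flats at about 48 N (opening 24.0 mm), and the job was handed in at about 9 s with the grip still on; sign-off returned no verdict.

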